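# Stand the ballasted float on its seat

### The arm

A 7-joint arm with a two-finger parallel gripper is mounted at the origin on the work surface. World frame = base frame: x ahead of the robot, y to its left, z up, the work surface at z = 0. Lengths are in m, angles in rad, forces in N, time in s.
With the tool pointing down it reaches from about 0.35 to 0.9 m from the base axis. Payload 19.9 kg.
Tool frame: the origin (TCP) lies where the fingers leave the gripper's body, on its centre line; the fingertips stand 97 mm ahead of it and the grasp point (between the pads) lies 78 mm ahead of it (ctrl.pinch_z is the y of the grasp point in the tool frame, in m); y points along the fingers, z is the direction in which the jaws open and shut, and the axes are right-handed (so a half turn about y gives the same grasp; the last joint's range is limited). The gripper opens to 94 mm and grips with 3 to 60 N. Pads are 16 mm wide; open, the fingers measure 119 mm over their backs; the gripper's body (75 mm by 177 mm) begins 78 mm behind the grasp point.
Start: joints at [-1.165, 0.417, -0.01, 1.614, 0.005, 1.111, -0.053], TCP at [0.271, 0.563, 0.303] pointing down, gripper open.
Joint ranges: [-2.81, 2.81], [-0.39, 2.02], [-1.27, 1.25], [0.06, 2.57], [-1.19, 4.33], [0.19, 2], [-2.82, 2.82]. Speed limits (rad/s): [1.89, 1.89, 2.39, 2.39, 3.01, 3.01, 3.01].

### API

Orientations are given as a unit quaternion [x, y, z, w].
In Python, from cell import ctrl, get_image, camera_params, nets gives the robot as it stands.
- The arm moves only by the tool carry_out, never from a script. Its argument "rows" is a list of rows, each a list of 5 numbers: the finger opening in mm, from 0 to 94, then the shift along the tool's x, y, z in mm, then the turn about the tool's y in degrees. A call has exactly 10 rows; each row is the pose to reach, as a shift and turn from the pose commanded when the call began, along the tool's axes at that moment; what a row does not reach only later rows make up. A row lasts 1/12 s, in which the tool goes at most 41.7 mm and 7.16 degrees, less where a joint would pass 70% of its speed; a pose out of reach is approached as far as the arm can. A call with a gripper value outside its range is refused whole. The fingers move at their own pace and stop on an object; the grip force is fixed at half the most. Time passes only in rows, so rows that repeat a pose let the fingers close, or fill a call up. It gives the time, the measured TCP pose, the force and the opening at its end, in the units of the state.
- ctrl.sense(): the state, without advancing time (a new reading comes with each control period).
- get_image(name): name is "scene" or "top"; returns (picture, depth): 400x640x3 uint8, red, green, blue; 400x640 float32, m along the optical axis (not along the pixel's ray), 0 where there is no reading.
- camera_params(name): a dict with "K" (3x3 intrinsics, pixels), "dist" ([k1, k2, p1, p2, k3] as OpenCV has them; the pictures are not rectified), "position" and "rotation" of the camera in the world. Camera axes: x right, y up, looking along -z (the intrinsics and any distortion apply to the point x, -y, -z); pixel columns grow to the right and rows downward; lengths in m; the calibration is good to about 2 mm. A picture is of the moment at which its call begins. camera_params takes no time and is no camera call.
- ctrl.hand_in(): hands the job in, once; it reports no verdict.
Trained networks look in the newest picture that a camera, given by its name, has taken for a name from the list of things; names that differ only in an ending like _2 or _b are one class to them, and where a whole thing is asked for, a point or a joint stands for the part that bears it (a point fixed in the world has none). Each returns a list of dicts, best first, with "conf" (0 to 1); they miss things now and then, are a little off and sometimes report something else, mostly with a low value. They report only what shows in the picture. A call takes as long as a camera call. They do not tell look-alikes from the thing itself.
- nets.cut_out(camera, thing): "mask" (400x640 bool, what is visible of it) and "position" ([column, row] in pixels, amid what is visible of it).
The state is a dict: "t": time; "joint_positions": joint angles; "joint_velocities": joint speeds; "joint_efforts": joint torques, N m; "eef_pos": TCP position; "ee_rot": TCP orientation; "force": force on the tool from outside, world axes, zero at the start; "ft_torque": the same for the moment, N m; "opening": finger opening in m.
Only numpy, scipy, OpenCV 4.12 (cv2) and the standard library are available. Lean on these libraries where they do the work, as an engineer would, in place of code of your own. Each camera call takes 0.05 s, during which the arm holds its last target.

### The job

The moulded float lying on the wooden block has a hidden ballast in one end, and from outside both ends look alike. Pick it up by its two steel pivot buttons and lift it clear so that it balances freely in the grip and its heavy end swings down, then stand it heavy end down in the middle of the empty round seat on the tray, setting it down on the seat before you let go. Leave the two floats that already stand on the tray where they are.

Things in the scene. Friction and masses are not known exactly. Their poses are not given: they have to be found in the camera images.
- float_center (a point): Centre of the float: brown moulded bar 76 long (x), 36 wide (y), 34 mm thick, 0.23 kg, lying level on a 25 mm high, 28 mm wide block, centre 42 mm up. A steel button 14 mm in diameter stands out at mid-length on its +y and -y side (54 mm over both), in line with the centre, turning freely: held by both and lifted it swings heavy end down in 1 s (42 mm radius). Flat ends, heavy one unmarked.
- seat0_top (a point): Centre of the top face of the empty seat: a fixed round cork disc, 66 mm in diameter, its top 11 mm above the table, one of three in a row 120 mm apart on a low aluminium tray; it may be any of the three. A float standing on it has its centre 38 mm above this point. The row runs along this point's y axis.
- stooda_center (a point): Centre of a like float that already stands upright on another seat (loose, 76 mm tall, 34 by 36 mm, 54 mm over its buttons, top 87 mm above the table). Leave it alone.
- stoodb_center (a point): Centre of the second float that already stands upright, on the remaining seat, the same in shape. Leave it alone.
Mind the look-alikes: they are no part of the job. Leave any pink or turquoise look-alike of the part that bears float_center alone.

How it is judged:
By the outcome, as a careful person would: the job done as asked, in the order asked, and still so for the second after the job is handed in, with the robot touching nothing.
It also fails if it takes over 43 s, if anything falls off the work surface, if the arm or the gripper's body presses on something with over 40 N, if the wrist force passes 120 N, or if a joint passes its speed limit or range.

## Working session

There is one attempt and no reset: what is moved stays moved. The work goes in short steps, Python scripts to look and compute and a tool call to move; the robot and the scene stay as the last step left them, time stands still between calls to the robot, and variables do not carry over. Pictures are saved under pics/ and viewed, and the job is handed in when it is done.

Besides the shell and the picture viewer there is one more tool, called by a JSON object that holds its "name" and its "arguments", one argument or row to a line. carry_out: Moves the arm, as the interface text tells. Its arguments: {"type":"object","properties":{"rows":{"type":"array","items":{"type":"array","items":{"type":"number"}}}},"required":["rows"]}

```bash
ls; mkdir -p pics; cat > h.py <<'E'
import numpy as np, cv2
from cell import ctrl, get_image, camera_params, nets
from scipy.spatial.transform import Rotation as R
def Rm(p):
    r=np.array(p["rotation"],float)
    return r if r.shape==(3,3) else R.from_quat(r).as_matrix()
def cloud(name,d):
    p=camera_params(name);K=np.array(p["K"]);h,w=d.shape
    u,v=np.meshgrid(np.arange(w),np.arange(h))
    n=cv2.undistortPoints(np.stack([u,v],-1).reshape(-1,1,2).astype(np.float64),K,np.array(p["dist"],float)).reshape(h,w,2)
    c=np.stack([n[...,0]*d,-n[...,1]*d,-d],-1)
    P=c@Rm(p).T+np.array(p["position"]); P[d<=0]=np.nan
    return P
E
python3 - <<'E'
from h import *
s=ctrl.sense();print(s, ctrl.pinch_z)
print(R.from_quat(s["ee_rot"]).as_matrix().round(3))
for n in ("scene","top"):
    im,d=get_image(n);cv2.imwrite(f"pics/{n}0.png",im[...,::-1]);np.save(f"{n}0.npy",d);np.save(f"{n}0i.npy",im)
    print(n,camera_params(n))
    P=cloud(n,d)
    for t in ("float_center","seat0_top","stooda_center"):
        for r in nets.cut_out(n,t):
            m=r["mask"];q=P[m];q=q[~np.isnan(q[:,0])]
            print(n,t,round(r["conf"],2),np.round(r["position"]),m.sum(),np.median(q,0).round(3) if len(q) else None, np.percentile(q,[2,98],axis=0).round(3).tolist() if len(q) else None)
E
```

```text
pics
{'t': 0.0, 'joint_positions': array([-1.16449485,  0.41796868, -0.01031448,  1.61416796,  0.00472264,
        1.11069907, -0.05300039]), 'joint_velocities': array([-1.90590866e-04, -1.44694673e-03,  1.14582343e-03, -5.15988516e-05,
       -1.48869314e-03, -1.21195446e-03,  5.32547489e-04]), 'joint_efforts': array([-1.56842584e-04, -8.51239657e+01,  6.38489798e-01, -4.26019764e+01,
       -4.87968558e-02,  1.83245132e-02,  1.15314865e-04]), 'eef_pos': array([0.27050593, 0.56314215, 0.30203109]), 'ee_rot': array([ 0.68988587, -0.15705095,  0.15693387, -0.68903138]), 'force': array([-0.16952574,  0.51933956,  0.16824436]), 'ft_torque': array([ 0.01489759, -0.01560666, -0.00246358]), 'opening': 0.09382776033410568} 0.0784
[[ 0.901 -0.     0.433]
 [-0.433 -0.001  0.901]
 [ 0.    -1.    -0.001]]
scene {'K': array([[455.18682854,   0.        , 322.38716568],
       [  0.        , 455.18682854, 193.95483   ],
       [  0.        ,   0.        ,   1.        ]]), 'dist': array([-0.00217046,  0.        ,  0.        ,  0.        ,  0.        ]), 'position': array([ 1.06047853, -0.69581481, 
[... 1043 characters left out ...]
': array([-0.04007671,  0.04281292,  0.71082565, -0.70091926])}
top float_center 0.93 [280. 197.] 599 [0.519 0.135 0.033] [[0.498, 0.098, -0.001], [0.545, 0.172, 0.037]]
top float_center 0.87 [179. 175.] 565 [0.575 0.375 0.033] [[0.546, 0.343, 0.002], [0.606, 0.41, 0.037]]
top float_center 0.85 [221. 193.] 633 [0.525 0.262 0.058] [[0.488, 0.24, 0.028], [0.561, 0.288, 0.062]]
top float_center 0.77 [190. 243.] 645 [0.407 0.342 0.033] [[0.377, 0.307, -0.001], [0.437, 0.381, 0.037]]
top seat0_top 0.56 [397. 176.] 530 [ 0.561 -0.153  0.01 ] [[0.532, -0.181, 0.007], [0.589, -0.124, 0.014]]
top stooda_center 0.87 [349. 176.] 335 [ 0.558 -0.035  0.085] [[0.543, -0.057, 0.023], [0.58, -0.016, 0.089]]
```

```bash
python3 - <<'E'
import cv2
a=cv2.imread("pics/top0.png");b=cv2.imread("pics/scene0.png")
cv2.imwrite("pics/t0c.png",cv2.resize(a[120:290,140:480],None,fx=2.3,fy=2.3,interpolation=cv2.INTER_CUBIC))
cv2.imwrite("pics/s0c.png",cv2.resize(b[110:320,200:460],None,fx=2.8,fy=2.8,interpolation=cv2.INTER_CUBIC))
E
```

```text
(no output)
```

View pics/t0c.png

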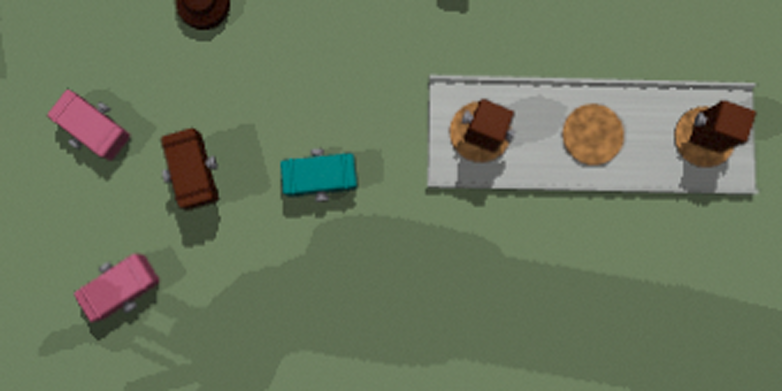

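View pics/s0c.png

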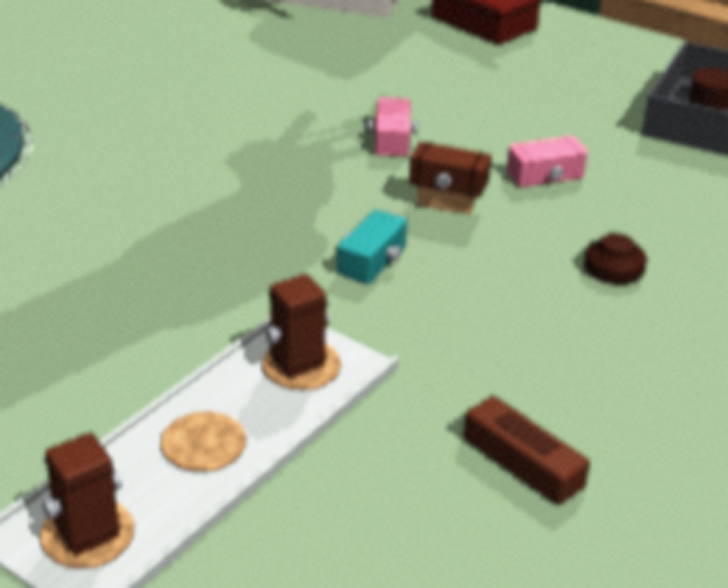

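The float to pick is one of four candidates in the top view:
- **Brown (221,193):** it lies on a wooden block with its top at about 0.059, which fits the description.
- **Turquoise (280,197), pink (179,175) and pink (190,243):** these lie on the table with tops at about 0.035, so they are look-alikes.

The empty seat is the middle one, at (397,176). Next I'll measure more closely.

```bash
cat > m.py <<'E'
from h import *
s=ctrl.sense(); Rt=R.from_quat(s["ee_rot"]).as_matrix()
def rect(q):
    c,(a,b),ang=cv2.minAreaRect((q[:,:2]*1000).astype(np.float32)); return np.round(c,1),round(a,1),round(b,1),round(ang,1)
for n in ("top","scene"):
    d=np.load(n+"0.npy");im=np.load(n+"0i.npy").astype(int);P=cloud(n,d)
    near=(np.hypot(P[...,0]-.525,P[...,1]-.262)<.06)
    m=near&(P[...,2]>.053)&(P[...,2]<.066)
    q=P[m];print(n,"top",m.sum(),q.mean(0).round(4),rect(q))
    u,S,vt=np.linalg.svd(q[:,:2]-q[:,:2].mean(0),full_matrices=False);print("axis deg",np.degrees(np.arctan2(vt[0,1],vt[0,0])).round(1))
    sat=im.max(-1)-im.min(-1)
    b=near&(P[...,2]>.036)&(P[...,2]<.056)&(sat<35)
    for r in P[b][:40]: print(r.round(3),end="")
    print()
    hsv=cv2.cvtColor(np.load(n+"0i.npy"),cv2.COLOR_RGB2HSV)
    sm=(np.hypot(P[...,0]-.562,P[...,1]+.154)<.045)&(hsv[...,1]>90)&(hsv[...,0]<25)&(P[...,2]<.02)
    q=P[sm];(c,r)=cv2.minEnclosingCircle((q[:,:2]*1000).astype(np.float32));print("seat",sm.sum(),q.mean(0).round(4),rect(q),np.round(c,1),round(r,1), np.median(q[:,2]))
    for y0 in(-.035,-.27):
        st=(np.hypot(P[...,0]-.562,P[...,1]-y0)<.05)&(P[...,2]>.08); q=P[st]; print("stood",st.sum(),q.mean(0).round(4),rect(q))
E
python3 m.py
python3 - <<'E'
import cv2
a=cv2.imread("pics/top0.png")
cv2.imwrite("pics/t0f.png",cv2.resize(a[165:225,190:255],None,fx=8,fy=8,interpolation=cv2.INTER_CUBIC))
E
```

```text
top top 525 [0.5248 0.2652 0.0586] (array([525.8, 266. ]), 76.9, 36.7, 15.4)
axis deg -164.1
[0.563 0.258 0.051][0.56  0.257 0.053][0.562 0.257 0.043][0.559 0.257 0.044][0.556 0.255 0.051][0.553 0.255 0.053][0.555 0.256 0.038][0.551 0.254 0.054][0.553 0.255 0.04 ][0.549 0.254 0.046][0.547 0.253 0.048][0.544 0.252 0.053][0.546 0.253 0.039][0.542 0.252 0.045][0.54  0.252 0.045][0.537 0.25  0.051][0.539 0.251 0.039][0.538 0.245 0.045][0.538 0.243 0.043][0.534 0.249 0.055][0.536 0.25  0.042][0.535 0.244 0.046][0.535 0.242 0.047][0.536 0.241 0.039][0.533 0.249 0.045][0.533 0.246 0.048][0.533 0.244 0.048][0.532 0.241 0.049][0.533 0.24  0.044][0.531 0.249 0.045][0.53  0.246 0.047][0.53  0.244 0.047][0.53  0.241 0.049][0.53  0.24  0.046][0.527 0.248 0.052][0.528 0.247 0.046][0.528 0.244 0.049][0.528 0.242 0.047][0.528 0.24  0.044][0.529 0.238 0.041]
seat 545 [ 0.5615 -0.1523  0.0103] (array([ 561.6, -152.6]), 62.3, 64.4, 87.9) [ 562.2 -153.8] 33.1 0.010336749917886023
stood 243 [ 0.5636 -0.0368  0.0862] (array([564.2, -37.3]), 35.8, 33.7, 65.5)
stood 231 [ 0.5603 -0.2737  0.086 ] (array([ 56
[... 465 characters left out ...]
42][0.504 0.241 0.041][0.507 0.241 0.042][0.523 0.246 0.045][0.526 0.247 0.045][0.53  0.246 0.047][0.53  0.25  0.046][0.533 0.252 0.046][0.553 0.253 0.053][0.555 0.257 0.051][0.56  0.281 0.042][0.501 0.235 0.039][0.504 0.242 0.037][0.508 0.24  0.039][0.519 0.249 0.039][0.528 0.237 0.048][0.531 0.239 0.048][0.532 0.242 0.047][0.536 0.24  0.049][0.534 0.25  0.044][0.537 0.251 0.045][0.553 0.254 0.049][0.557 0.253 0.051]
seat 470 [ 0.5655 -0.1575  0.0108] (array([ 564.3, -156.5]), 61.0, 60.4, 28.1) [ 563.2 -155.2] 32.4 0.010778135225320229
stood 179 [ 0.5684 -0.041   0.0857] (array([567. , -38.7]), 36.3, 35.9, 68.4)
stood 290 [ 0.5647 -0.279   0.086 ] (array([ 562.3, -277.3]), 35.7, 35.5, 69.5)
```

View pics/t0f.png

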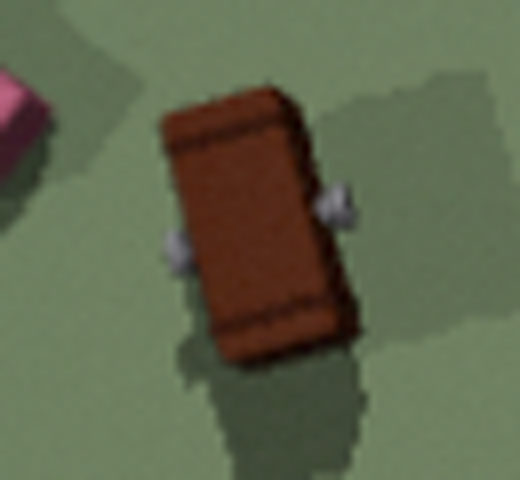

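{"name": "carry_out", "arguments": {
  "rows": [
    [94, 10, 2, -4, -2],
    [94, 35, 5, -15, -6],
    [94, 70, 10, -31, -11],
    [94, 105, 16, -46, -16],
    [94, 140, 22, -62, -21],
    [94, 175, 28, -77, -26],
    [94, 210, 34, -92, -31],
    [94, 245, 40, -108, -36],
    [94, 275, 45, -121, -39],
    [94, 300, 50, -132, -41]
  ]
}}

```text
t: 1.23
eef_pos: [0.4855, 0.312, 0.2525]
ee_rot: [0.701, 0.095, -0.095, -0.701]
force: [0.3, -0.1, 0.4]
opening: 0.0938
```

```bash
cat > go.py <<'E'
import sys
from h import *
# usage: x y z(grasp pt) yaw(jaw, deg)
x,y,z,yaw=map(float,sys.argv[1:5])
s=ctrl.sense();M=R.from_quat(s["ee_rot"]).as_matrix()
g=s["eef_pos"]+M[:,1]*ctrl.pinch_z
d=M.T@(np.array([x,y,z])-g)*1000
cur=np.degrees(np.arctan2(M[1,2],M[0,2]))
t=-((yaw-cur+90)%180-90)
print("t",s["t"],"grasp",g.round(4),"jawyaw",cur.round(1),"tooly",M[:,1].round(4),"open",round(s["opening"],4),"F",s["force"].round(1),"q",s["joint_positions"].round(2))
print("shift xyz mm",d.round(1),"turn",round(t,1))
E
python3 go.py .5255 .2655 .042 105.6
```

```text
t 1.2333 grasp [0.4855 0.312  0.1741] jawyaw 105.4 tooly [ 4.e-04 -4.e-04 -1.e+00] open 0.0938 F [ 0.3 -0.1  0.4] q [-0.61  0.39 -0.02  1.78  0.01  0.97  1.21]
shift xyz mm [ 26.1 132.1 -55.4] turn -0.2
```

{"name": "carry_out", "arguments": {
  "rows": [
    [94, 4, 3, -8, 0],
    [94, 9, 8, -19, 0],
    [94, 15, 15, -31, 0],
    [94, 20, 22, -43, 0],
    [94, 24, 29, -51, 0],
    [94, 26, 36, -55, 0],
    [94, 26, 42, -55, 0],
    [94, 26, 46, -55, 0],
    [94, 26, 48, -55, 0],
    [94, 26, 48, -55, 0]
  ]
}}

```text
t: 2.07
eef_pos: [0.523, 0.2689, 0.2042]
ee_rot: [0.701, 0.094, -0.095, -0.701]
force: [0.5, -0.6, -0.2]
opening: 0.094
```

```bash
python3 go.py .5255 .2655 .042 105.6; python3 - <<'E'
from h import *
for n,(r0,r1,c0,c1) in (("top",(130,260,150,320)),("scene",(90,240,280,460))):
    im,d=get_image(n); cv2.imwrite(f"pics/{n}1.png",cv2.resize(im[r0:r1,c0:c1,::-1],None,fx=4,fy=4,interpolation=cv2.INTER_CUBIC))
E
```

```text
t 2.0667 grasp [0.5229 0.2689 0.1258] jawyaw 105.4 tooly [-7.e-04 -2.e-04 -1.e+00] open 0.094 F [ 0.5 -0.6 -0.2] q [-0.52  0.46 -0.01  1.79  0.    0.89  1.31]
shift xyz mm [ 1.6 83.8 -4. ] turn -0.2
```

View pics/scene1.png

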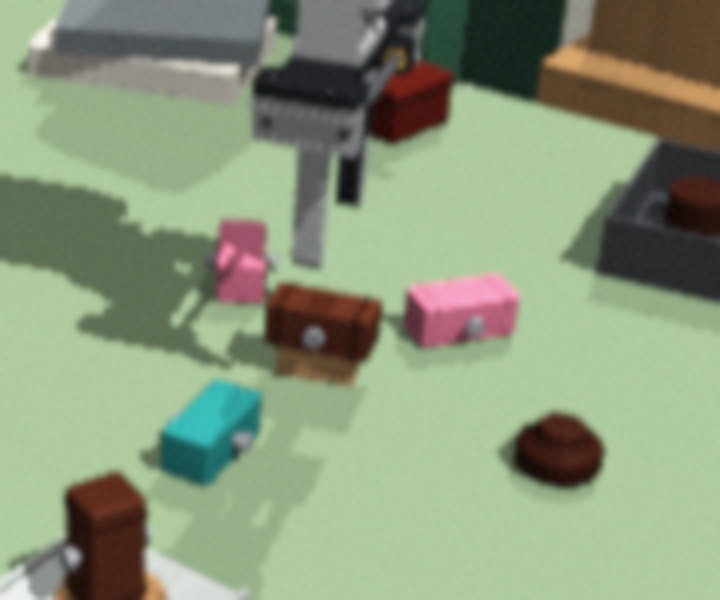

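View pics/top1.png

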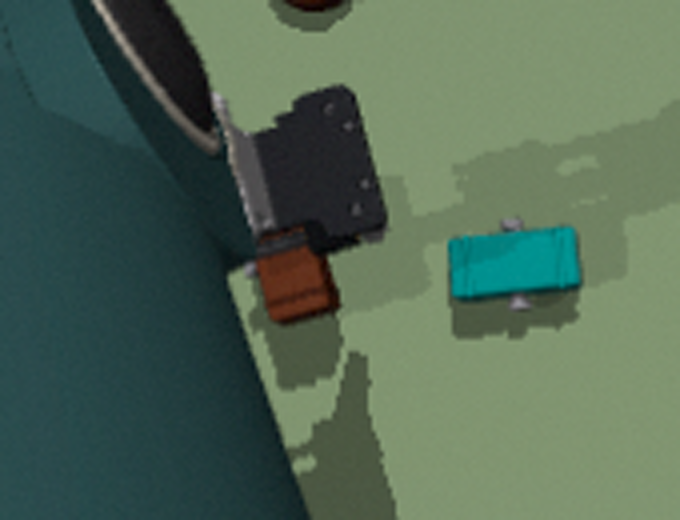

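{"name": "carry_out", "arguments": {
  "rows": [
    [94, 1.5, 3, -3.5, 0],
    [94, 1.5, 10, -3.5, 0],
    [94, 1.5, 20, -3.5, 0],
    [94, 1.5, 31, -3.5, 0],
    [94, 1.5, 42, -3.5, 0],
    [94, 1.5, 53, -3.5, 0],
    [94, 1.5, 63, -3.5, 0],
    [94, 1.5, 72, -3.5, 0],
    [94, 1.5, 79, -3.5, 0],
    [94, 1.5, 83.5, -3.5, 0]
  ]
}}

```text
t: 3.0
eef_pos: [0.5257, 0.2652, 0.12]
ee_rot: [0.701, 0.094, -0.095, -0.701]
force: [-1.1, -0.8, -0.2]
opening: 0.0937
```

```bash
python3 - <<'E'
from h import *
for n,(r0,r1,c0,c1) in (("top",(130,260,150,320)),("scene",(110,220,300,440))):
    im,d=get_image(n); cv2.imwrite(f"pics/{n}2.png",cv2.resize(im[r0:r1,c0:c1,::-1],None,fx=4,fy=4,interpolation=cv2.INTER_CUBIC))
E
python3 go.py .5255 .2655 .042 105.6
```

```text
t 3.1 grasp [0.5256 0.2652 0.042 ] jawyaw 105.3 tooly [-8.e-04 -6.e-04 -1.e+00] open 0.094 F [0.2 0.2 0.5] q [-0.51  0.58 -0.01  1.83  0.01  0.73  1.31]
shift xyz mm [-0.   0.   0.4] turn -0.3
```

View pics/scene2.png

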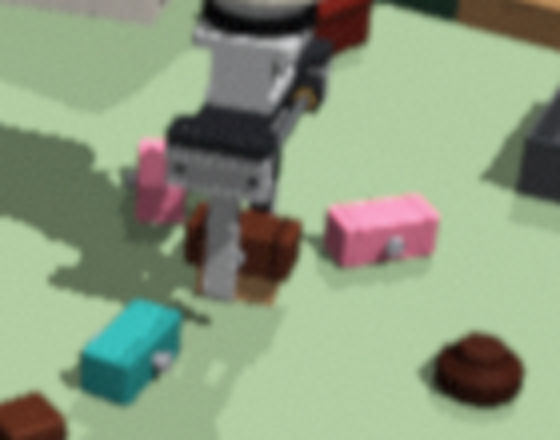

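View pics/top2.png

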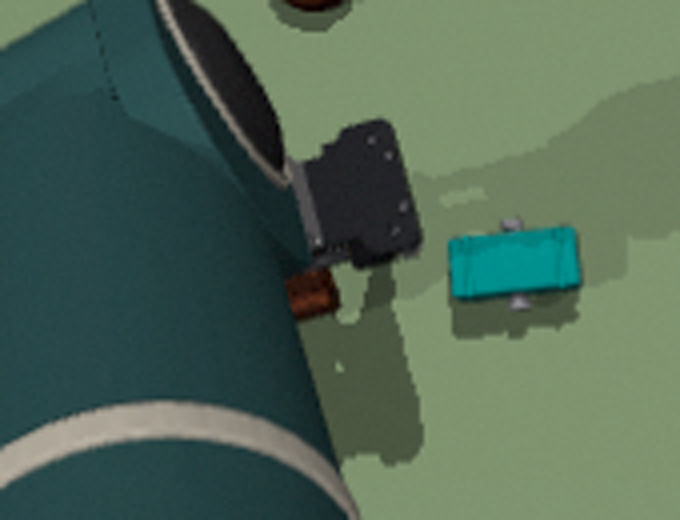

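{"name": "carry_out", "arguments": {
  "rows": [
    [40, 0, 0, 0, 0],
    [40, 0, 0, 0, 0],
    [40, 0, 0, 0, 0],
    [40, 0, 0, 0, 0],
    [40, 0, 0, 0, 0],
    [40, 0, 0, 0, 0],
    [40, 0, 0, 0, 0],
    [40, 0, 0, 0, 0],
    [40, 0, 0, 0, 0],
    [40, 0, 0, 0, 0]
  ]
}}

```text
t: 3.93
eef_pos: [0.5259, 0.2654, 0.1213]
ee_rot: [-0.701, -0.094, 0.094, 0.701]
force: [-1.5, 0.3, 3.1]
opening: 0.0536
```

```bash
python3 go.py .5255 .2655 .042 105.6
```

```text
t 3.9333 grasp [0.526  0.2654 0.0429] jawyaw 105.3 tooly [ 2.e-04  0.e+00 -1.e+00] open 0.0536 F [-1.5  0.3  3.1] q [-0.51  0.58 -0.01  1.83  0.01  0.73  1.31]
shift xyz mm [-0.4  0.9  0.2] turn -0.3
```

{"name": "carry_out", "arguments": {
  "rows": [
    [40, 0, -2, 0, 0],
    [40, 0, -6, 0, 0],
    [40, 0, -14, 0, 0],
    [40, 0, -24, 0, 0],
    [40, 0, -36, 0, 0],
    [40, 0, -48, 0, 0],
    [40, 0, -60, 0, 0],
    [40, 0, -72, 0, 0],
    [40, 0, -82, 0, 0],
    [40, 0, -88, 0, 0]
  ]
}}

```text
t: 4.77
eef_pos: [0.5262, 0.2655, 0.211]
ee_rot: [-0.701, -0.095, 0.094, 0.701]
force: [0.1, 0.1, -2.7]
opening: 0.0538
```

{"name": "carry_out", "arguments": {
  "rows": [
    [40, 0, 0, 0, 0],
    [40, 0, 0, 0, 0],
    [40, 0, 0, 0, 0],
    [40, 0, 0, 0, 0],
    [40, 0, 0, 0, 0],
    [40, 0, 0, 0, 0],
    [40, 0, 0, 0, 0],
    [40, 0, 0, 0, 0],
    [40, 0, 0, 0, 0],
    [40, 0, 0, 0, 0]
  ]
}}

```text
t: 5.6
eef_pos: [0.5259, 0.2653, 0.2091]
ee_rot: [0.701, 0.094, -0.094, -0.701]
force: [0.4, 0.1, -1.6]
opening: 0.0535
```

```bash
python3 - <<'E'
from h import *
for n,(r0,r1,c0,c1) in (("scene",(70,220,280,440)),):
    im,d=get_image(n); cv2.imwrite(f"pics/{n}3.png",cv2.resize(im[r0:r1,c0:c1,::-1],None,fx=4,fy=4,interpolation=cv2.INTER_CUBIC))
E
python3 go.py .5625 -.154 .15 105.6
```

```text
t 5.65 grasp [0.5259 0.2653 0.1308] jawyaw 105.3 tooly [ 0.e+00 -1.e-04 -1.e+00] open 0.0539 F [-0.2  0.2 -1.6] q [-0.52  0.46 -0.    1.79  0.    0.9   1.32]
shift xyz mm [ -75.6  -19.2 -414.1] turn -0.3
```

View pics/scene3.png

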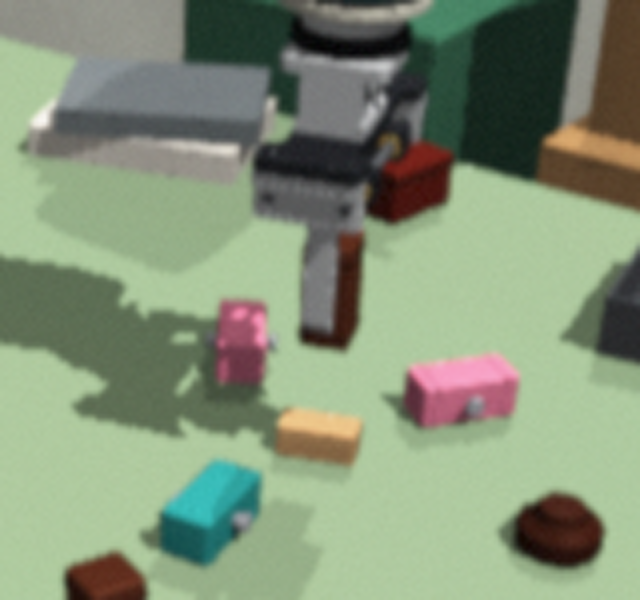

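{"name": "carry_out", "arguments": {
  "rows": [
    [40, 0, -6, -3, 0],
    [40, -2, -14, -10, -1],
    [40, -4, -22, -22, -3],
    [40, -8, -30, -40, -5],
    [40, -12, -36, -60, 8],
    [40, -16, -40, -82, 11],
    [40, -20, -40, -104, 14],
    [40, -23, -40, -124, 17],
    [40, -25, -40, -140, 19],
    [40, -27, -40, -150, 20]
  ]
}}

```text
t: 6.48
eef_pos: [0.5399, 0.1115, 0.2493]
ee_rot: [0.707, -0.03, 0.03, -0.706]
force: [0.0, 0.1, -2.0]
opening: 0.0537
```

```bash
python3 go.py .5625 -.154 .17 75
```

```text
t 6.4833 grasp [0.5399 0.1114 0.1709] jawyaw 85.2 tooly [ 2.e-04 -5.e-04 -1.e+00] open 0.0537 F [ 0.   0.1 -2. ] q [-0.35  0.35  0.11  1.86 -0.05  0.94  1.27]
shift xyz mm [  44.7    1.  -262.6] turn 10.2
```

Two early turn values in that call had the wrong sign. It did no harm: the pose ended as intended. I'll continue to above the seat.

{"name": "carry_out", "arguments": {
  "rows": [
    [40, 1, 0, -6, 0],
    [40, 4, 0, -22, 1],
    [40, 9, 0, -50, 2],
    [40, 15, 0, -85, 4],
    [40, 22, 0, -122, 5],
    [40, 28, 0, -160, 7],
    [40, 34, 0, -198, 8],
    [40, 39, 0, -230, 9],
    [40, 43, 0, -252, 10],
    [40, 44.5, 0, -262, 10]
  ]
}}

```text
t: 7.32
eef_pos: [0.5623, -0.1551, 0.2491]
ee_rot: [0.702, -0.091, 0.091, -0.701]
force: [-0.0, -0.4, -2.3]
opening: 0.0535
```

```bash
python3 go.py .5625 -.154 .0485 75; python3 - <<'E'
from h import *
for n,(r0,r1,c0,c1) in (("scene",(120,320,180,380)),("top",(100,280,300,480))):
    im,d=get_image(n); cv2.imwrite(f"pics/{n}4.png",cv2.resize(im[r0:r1,c0:c1,::-1],None,fx=3,fy=3,interpolation=cv2.INTER_CUBIC))
    P=cloud(n,d)
    for y0 in(-.035,-.275):
        st=(np.hypot(P[...,0]-.562,P[...,1]-y0)<.04)&(P[...,2]>.08)&(P[...,2]<.092); q=P[st]; print(n,"stood",st.sum(),q.mean(0).round(4))
E
```

```text
t 7.3167 grasp [ 0.5623 -0.1551  0.1707] jawyaw 75.1 tooly [-2.0e-04 -1.2e-03 -1.0e+00] open 0.0535 F [-0.  -0.4 -2.3] q [ 0.02  0.41  0.25  1.78 -0.12  0.97  1.63]
shift xyz mm [-1.000e-01  1.222e+02  1.300e+00] turn 0.1
scene stood 176 [ 0.5677 -0.041   0.0857]
scene stood 290 [ 0.5646 -0.2789  0.086 ]
top stood 248 [ 0.5634 -0.0366  0.0862]
top stood 0 [nan nan nan]<stdin>:6: RuntimeWarning: Mean of empty slice.
  ret = um.true_divide(
```

View pics/scene4.png

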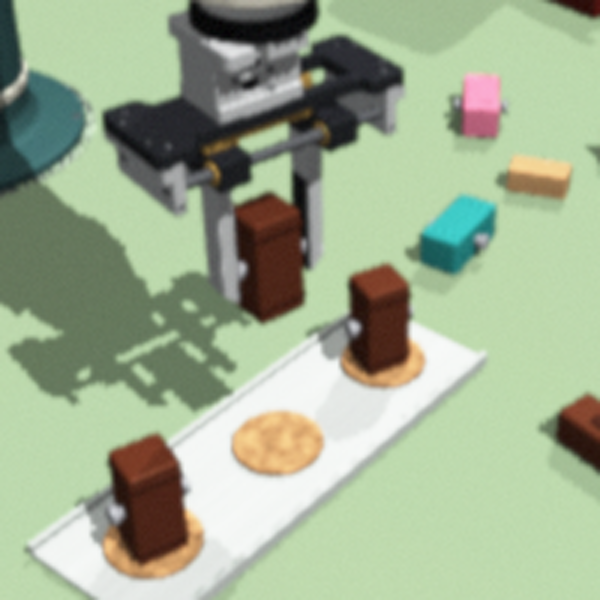

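View pics/top4.png

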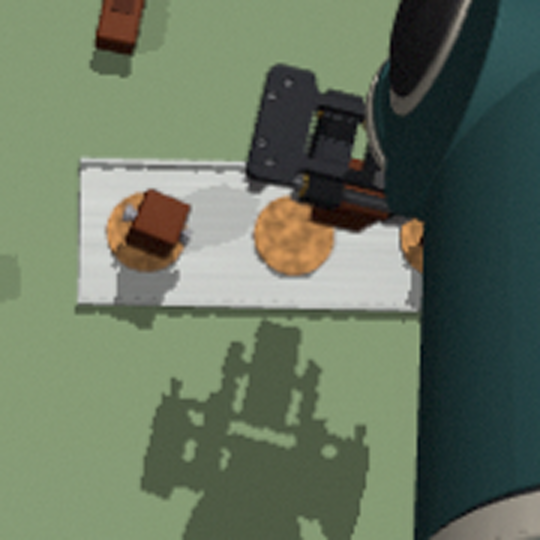

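{"name": "carry_out", "arguments": {
  "rows": [
    [40, 0, 4, 1, 0],
    [40, 0, 13, 1, 0],
    [40, 0, 27, 1, 0],
    [40, 0, 43, 1, 0],
    [40, 0, 60, 1, 0],
    [40, 0, 77, 1, 0],
    [40, 0, 92, 1, 0],
    [40, 0, 104, 1, 0],
    [40, 0, 111, 1, 0],
    [40, 0, 114, 1, 0]
  ]
}}

```text
t: 8.25
eef_pos: [0.5625, -0.1494, 0.1339]
ee_rot: [-0.701, 0.09, -0.089, 0.701]
force: [-0.4, 0.3, -2.7]
opening: 0.0536
```

```bash
cat > look.py <<'E'
import sys
from h import *
k=sys.argv[1]
for n,(r0,r1,c0,c1) in (("scene",(180,320,200,360)),("top",(100,280,300,480))):
    im,d=get_image(n); cv2.imwrite(f"pics/{n}{k}.png",cv2.resize(im[r0:r1,c0:c1,::-1],None,fx=4 if n=="scene" else 3,fy=4 if n=="scene" else 3,interpolation=cv2.INTER_CUBIC))
    P=cloud(n,d)
    for y0 in(-.035,-.154,-.275):
        st=(np.hypot(P[...,0]-.562,P[...,1]-y0)<.045)&(P[...,2]>.08)&(P[...,2]<.098); q=P[st]
        if len(q)>20: print(n,"top",st.sum(),q.mean(0).round(4), cv2.minAreaRect((q[:,:2]*1000).astype(np.float32)))
E
python3 look.py 5;python3 go.py .5625 -.154 .0495 75
```

```text
scene top 120 [ 0.5726 -0.0428  0.0854] ((573.004638671875, -42.94751739501953), (34.07756805419922, 33.052024841308594), 15.526226043701172)
scene top 391 [ 0.5675 -0.1535  0.0897] ((563.7129516601562, -149.9833984375), (79.61377716064453, 36.027462005615234), 73.63526153564453)
scene top 287 [ 0.5647 -0.2787  0.086 ] ((562.067626953125, -276.6871643066406), (35.83138656616211, 36.29188537597656), 68.19620513916016)
top top 243 [ 0.5636 -0.0367  0.0861] ((564.0872192382812, -37.068748474121094), (35.989776611328125, 34.66546630859375), 64.93372344970703)
top top 42 [ 0.5556 -0.1429  0.0887] ((555.658935546875, -140.64309692382812), (43.40676498413086, 22.618864059448242), 26.891393661499023)
t 8.35 grasp [ 0.5629 -0.1499  0.0566] jawyaw 75.4 tooly [-4.e-04  1.e-04 -1.e+00] open 0.0534 F [ 0.2 -0.7 -2.4] q [ 0.04  0.56  0.21  1.85 -0.16  0.75  1.66]
shift xyz mm [ 0.7  7.1 -4.1] turn 0.4
```

View pics/scene5.png

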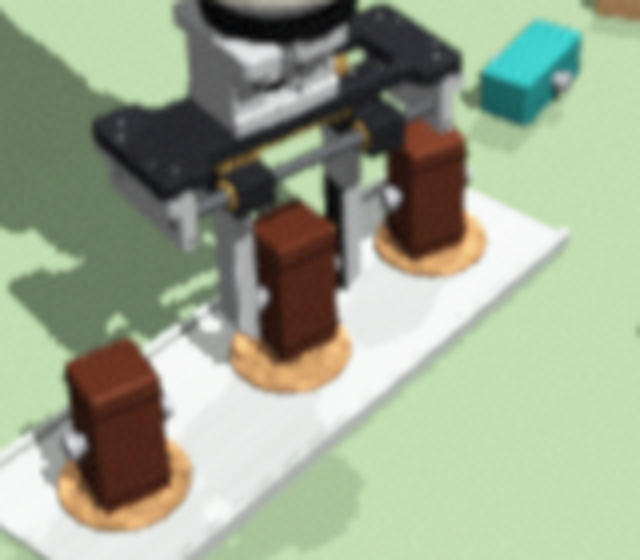

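{"name": "carry_out", "arguments": {
  "rows": [
    [40, 0, 0, -1, 0],
    [40, 0, 0, -2, 0],
    [40, 0, 0, -3, 0],
    [40, 0, 0, -4, 0],
    [40, 0, 0, -4, 0],
    [40, 0, 1, -4, 0],
    [40, 0, 2, -4, 0],
    [40, 0, 3, -4, 0],
    [40, 0, 4, -4, 0],
    [40, 0, 4, -4, 0]
  ]
}}

```text
t: 9.18
eef_pos: [0.5617, -0.154, 0.1309]
ee_rot: [0.701, -0.09, 0.09, -0.701]
force: [-0.8, 0.0, -2.9]
opening: 0.0533
```

```bash
python3 go.py .5625 -.154 .0495 75
```

```text
t 9.1833 grasp [ 0.5617 -0.1541  0.0525] jawyaw 75.3 tooly [-4.e-04 -0.e+00 -1.e+00] open 0.0533 F [-0.8  0.  -2.9] q [ 0.05  0.57  0.21  1.85 -0.17  0.74  1.67]
shift xyz mm [0.7 3.  0.2] turn 0.3
```

{"name": "carry_out", "arguments": {
  "rows": [
    [40, 0.5, 0.5, 0, 0],
    [40, 0.5, 1, 0, 0],
    [40, 0.5, 1.5, 0, 0],
    [40, 0.5, 2, 0, 0],
    [40, 0.5, 2.5, 0, 0],
    [40, 0.5, 2.5, 0, 0],
    [40, 0.5, 2.5, 0, 0],
    [40, 0.5, 2.5, 0, 0],
    [40, 0.5, 2.5, 0, 0],
    [40, 0.5, 2.5, 0, 0]
  ]
}}

```text
t: 10.02
eef_pos: [0.5623, -0.1542, 0.1287]
ee_rot: [0.701, -0.09, 0.09, -0.701]
force: [0.1, -0.5, -2.6]
opening: 0.0536
```

```bash
python3 look.py 6;python3 go.py .5625 -.154 .0495 75
```

```text
scene top 90 [ 0.5741 -0.0449  0.085 ] ((572.216064453125, -41.16197967529297), (34.9072380065918, 22.352174758911133), 65.42678833007812)
scene top 356 [ 0.5659 -0.1585  0.0873] ((562.87744140625, -156.38381958007812), (78.25039672851562, 35.540435791015625), 81.91564178466797)
scene top 282 [ 0.5647 -0.2787  0.0862] ((563.0670776367188, -277.1316833496094), (35.35646057128906, 36.12470245361328), 69.67656707763672)
top top 242 [ 0.5635 -0.0369  0.0865] ((563.8325805664062, -37.161895751953125), (35.83076477050781, 34.0257453918457), 65.2998275756836)
top top 27 [ 0.558  -0.1467  0.0858] ((556.4732055664062, -144.3309326171875), (40.991947174072266, 21.571781158447266), 24.32476234436035)
t 10.1167 grasp [ 0.5623 -0.1542  0.0503] jawyaw 75.3 tooly [ 0.e+00 -1.e-04 -1.e+00] open 0.0538 F [ 0.1  0.4 -2.4] q [ 0.05  0.57  0.21  1.85 -0.17  0.74  1.67]
shift xyz mm [0.1 0.8 0.3] turn 0.3
```

View pics/scene6.png

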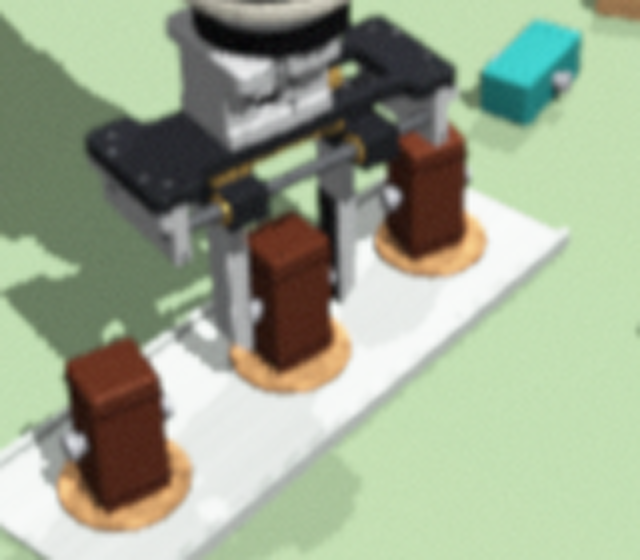

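{"name": "carry_out", "arguments": {
  "rows": [
    [40, 0, 0.2, 0, 0],
    [40, 0, 0.4, 0, 0],
    [40, 0, 0.6, 0, 0],
    [40, 0, 0.8, 0, 0],
    [40, 0, 1.0, 0, 0],
    [40, 0, 1.2, 0, 0],
    [40, 0, 1.2, 0, 0],
    [40, 0, 1.2, 0, 0],
    [40, 0, 1.2, 0, 0],
    [40, 0, 1.2, 0, 0]
  ]
}}

```text
t: 10.95
eef_pos: [0.5626, -0.1543, 0.1282]
ee_rot: [0.701, -0.09, 0.091, -0.701]
force: [-2.4, 0.1, 10.9]
opening: 0.0539
```

```bash
python3 go.py .5625 -.154 .0495 75
```

```text
t 10.95 grasp [ 0.5627 -0.1544  0.0498] jawyaw 75.3 tooly [ 8.e-04 -1.e-04 -1.e+00] open 0.0539 F [-2.4  0.1 10.9] q [ 0.05  0.57  0.21  1.85 -0.17  0.74  1.67]
shift xyz mm [-0.3  0.3  0.3] turn 0.3
```

The float is on the seat, since the force went from −2.5 to +11 N. I'll ease off slightly and open.

{"name": "carry_out", "arguments": {
  "rows": [
    [40, 0, -0.3, 0, 0],
    [40, 0, -0.5, 0, 0],
    [40, 0, -0.5, 0, 0],
    [40, 0, -0.5, 0, 0],
    [56, 0, -0.5, 0, 0],
    [60, 0, -0.5, 0, 0],
    [66, 0, -0.5, 0, 0],
    [72, 0, -0.5, 0, 0],
    [78, 0, -0.5, 0, 0],
    [80, 0, -0.5, 0, 0]
  ]
}}

```text
t: 11.78
eef_pos: [0.5623, -0.1542, 0.1279]
ee_rot: [0.701, -0.09, 0.09, -0.701]
force: [0.4, 0.1, -0.0]
opening: 0.0791
```

```bash
python3 look.py 7;python3 go.py .5625 -.154 .0495 75
```

```text
scene top 64 [ 0.578  -0.0425  0.0846] ((575.9215087890625, -42.6915397644043), (38.26941680908203, 16.586181640625), 80.94827270507812)
scene top 289 [ 0.5669 -0.153   0.0863] ((563.3435668945312, -154.4202880859375), (87.13013458251953, 36.3979377746582), 75.0943832397461)
scene top 287 [ 0.5646 -0.2791  0.0861] ((562.9700317382812, -277.0638427734375), (35.41154861450195, 35.234039306640625), 69.09479522705078)
top top 243 [ 0.5635 -0.0368  0.0862] ((564.10546875, -37.28387451171875), (35.86305236816406, 34.575801849365234), 65.31051635742188)
top top 29 [ 0.5642 -0.1449  0.0855] ((557.9989013671875, -143.62062072753906), (41.857505798339844, 20.821590423583984), 23.388490676879883)
t 11.8833 grasp [ 0.5623 -0.1542  0.0496] jawyaw 75.3 tooly [-1.e-04 -1.e-04 -1.e+00] open 0.0798 F [ 0.5  0.1 -0.8] q [ 0.05  0.57  0.21  1.85 -0.17  0.74  1.67]
shift xyz mm [0.1 0.1 0.3] turn 0.3
```

View pics/scene7.png

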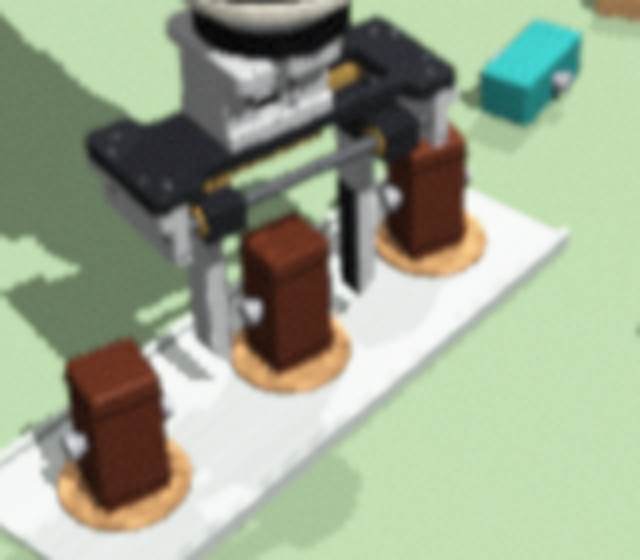

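The float stands free, with the fingers clear on both sides. Now I'll retreat straight up.

{"name": "carry_out", "arguments": {
  "rows": [
    [80, 0, -2, 0, 0],
    [80, 0, -7, 0, 0],
    [80, 0, -16, 0, 0],
    [80, 0, -28, 0, 0],
    [80, 0, -42, 0, 0],
    [80, 0, -60, 0, 0],
    [80, 0, -80, 0, 0],
    [80, 0, -100, 0, 0],
    [80, 0, -120, 0, 0],
    [80, 0, -135, 0, 0]
  ]
}}

```text
t: 12.72
eef_pos: [0.5625, -0.1544, 0.2661]
ee_rot: [0.701, -0.089, 0.091, -0.701]
force: [0.7, 0.2, 0.2]
opening: 0.0799
```

{"name": "carry_out", "arguments": {
  "rows": [
    [80, -10, -5, 0, 0],
    [80, -30, -10, 0, 0],
    [80, -50, -10, 0, 0],
    [80, -70, -10, 0, 0],
    [80, -90, -10, 0, 0],
    [80, -110, -10, 0, 0],
    [80, -125, -10, 0, 0],
    [80, -135, -10, 0, 0],
    [80, -140, -10, 0, 0],
    [80, -140, -10, 0, 0]
  ]
}}

```text
t: 13.55
eef_pos: [0.4262, -0.1186, 0.2732]
ee_rot: [-0.701, 0.09, -0.09, 0.701]
force: [0.7, -1.2, 0.4]
opening: 0.0803
```

```bash
python3 look.py 8;python3 go.py .5625 -.154 .0495 75
```

```text
scene top 176 [ 0.5676 -0.041   0.0858] ((566.4531860351562, -38.776031494140625), (36.03520584106445, 34.764373779296875), 66.61557006835938)
scene top 229 [ 0.5656 -0.158   0.0857] ((564.2705078125, -155.5216827392578), (36.667476654052734, 36.52085494995117), 75.5737533569336)
scene top 291 [ 0.5647 -0.2789  0.086 ] ((563.1310424804688, -277.1080322265625), (36.553245544433594, 36.83753967285156), 67.51799774169922)
top top 243 [ 0.5635 -0.0368  0.0862] ((564.1002807617188, -37.34278869628906), (35.762447357177734, 34.179100036621094), 65.8380126953125)
top top 231 [ 0.5611 -0.1534  0.086 ] ((561.4071044921875, -153.86598205566406), (34.47735595703125, 34.533267974853516), 74.29412841796875)
top top 95 [ 0.5685 -0.2789  0.0862] ((568.4160766601562, -278.19287109375), (34.444053649902344, 18.742143630981445), 61.10797119140625)
t 13.65 grasp [ 0.4274 -0.1189  0.1948] jawyaw 75.3 tooly [ 6.e-04 -2.e-04 -1.e+00] open 0.0799 F [0.3 0.5 0.4] q [-0.03  0.12  0.25  2.08 -0.04  0.94  1.56]
shift xyz mm [139.5 145.4   0.2] turn 0.3
```

View pics/scene8.png

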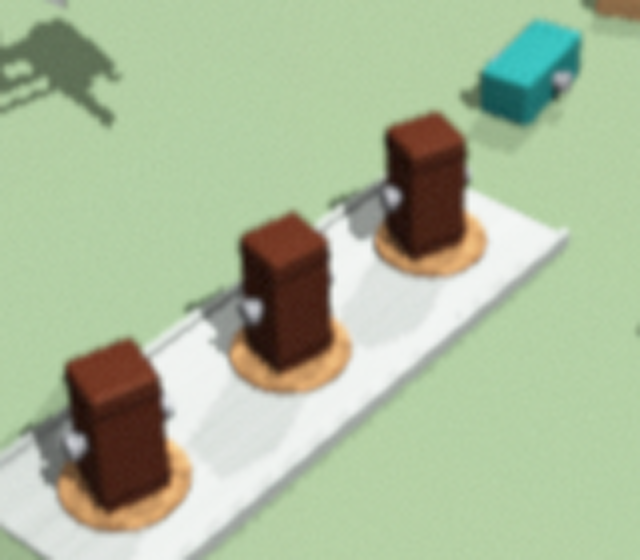

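View pics/top8.png

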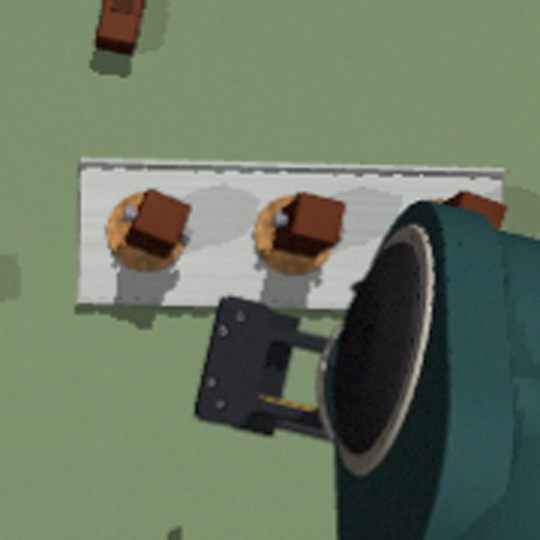

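The float stands upright in the middle seat (scene crop about (288,290)), its top centre within about 1 mm of the seat centre measured in the top view. The neighbouring floats haven't moved.

```bash
python3 -c "
from cell import ctrl
print(ctrl.hand_in())"
```

```text
the job is handed in; nothing more can be done
None
```

The brown float now stands upright, swung end down, in the middle of the empty seat (the middle of the three). I handed the job in at about 13.7 s.

**What I did:** I gripped the float by its two buttons, with the jaws stopping at 53.6 mm against the stated 54 mm. I lifted it 88 mm clear of the block and waited until it had swung to hang upright. I then carried it over the standing float and lowered it until the force went from −2.5 to +11 N, showing it was on the seat. After easing off, I opened the jaws and backed away.

**Last checks:**
- **Float:** the top camera puts its top centre at (561.4, −153.9) mm, against the seat at about (562, −153.5) mm. Its top is 86 mm up, against the expected 87 mm.
- **Standing floats:** one is within 0.5 mm of where it started in both cameras. The other is unmoved in the scene camera; the arm partly hid it from the top camera at the end.
- **Look-alikes:** I did not touch the pink or turquoise ones.

**What disagreed or went wrong:**
- The two cameras differ by about 2–3 mm, and averaging them would still put the float near the centre.
- I mistyped the sign of a few small turns during the carry, with no effect on the result.
- The first descent stopped about 4 mm to one side, and I corrected that before setting the float down.
- The heavy end itself can't be seen, so I judged it only from the way the float swung.

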